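# Open the clip jar with the stuck cap and put the stray binder clips away

## Task

The twist-off cap of the clip jar in the desk caddy has stuck: break it loose with a short hard twist counter-clockwise, turn it on until it comes free, lift it off and set it down gently on the desk, right way up. Then put the two stray binder clips that lie on the desk on this side of the printer into the jar. Leave the pen pot, the mug by the caddy, the glue stick and the staple box where they stand.

Things in the scene. Friction and masses are not known exactly. Their poses are not given: they have to be found in the camera images.
- clip_jar: Square clear jar, 76 x 76 mm, 70 mm to its flat shoulder, round neck above; fixed firmly in one of the caddy's two wells, neither turns nor lifts. Four clips already lie on its floor. Origin: centre of its underside, 6 mm above the desk; z up, x and y along its sides and parallel to the caddy's. Inside 68 x 68 mm, open from 5 to 65 mm above the origin.
- jar_cap: Ribbed round aluminium cap of the jar, 64 mm across (66 over the ribs), 21 mm high, about 90 g, hollow below. Origin: centre of its lower rim; z up through its top. Shut, the origin is 71.5 mm above the jar's origin (1.5 mm above its shoulder) and its x axis lies along the jar's x axis (0 to 0.05 rad counter-clockwise of it). It stays as it is left when let go part-way.
- caddy: Black desk caddy fixed on the desk, 104 x 216 mm, base 6 mm thick, with two square wells side by side along its y axis, their centres 112 mm apart (at y = -56 and +56 mm) and their walls up to 20 mm above the desk. Jar in one, pen pot in the other, either way round. Origin: centre of its underside; z up.
- pen_pot: Square dark steel pot, 74 x 74 x 98 mm, loose in the caddy's other well, with four pens standing in it: they lean outward and reach up to 175 mm above the desk, within 45 mm of the pot's axis each way. Origin: centre of its underside, 6 mm above the desk. To be left alone.
- clip_large: Black binder clip, 18 (x) x 32 (y) mm, stands on its back: solid body 13 mm high, thin wire loops up to 28 mm. It lies on one side of the staple box, the small clip on the other, either way round. Origin: centre of its underside. Goes into the jar.
- clip_small: Blue binder clip, 14 (x) x 25 (y) mm, solid body 10 mm high, wire loops up to 22 mm. Origin: centre of its underside. Goes into the jar.
- staple_box: Red and white staple carton, 42 (x) x 88 (y) x 27 mm, lying loose between the two clips. Origin: centre of its underside. To be left alone.
- glue_stick: Glue stick standing on the desk on the robot's side of the caddy, 28 mm across, 94 mm high. Origin: centre of its underside. To be left alone.
- mug: White mug behind the caddy, 82 mm across, 118 mm with its handle (along its y axis), 93 mm high. Origin: centre of its underside. To be left alone.
- printer: Large printer, fixed, 0.31 m high: the upright face towards the robot is the plane x = 0.557 m from y = -0.10 to 0.26 m, its right side the plane y = -0.10 m. Origin: centre of its underside. The clips lie between it and the desk's near edge (x = 0.28 m); the desk at x = 0.40 to 0.47, y = -0.06 to 0.015 m is free (thin cables lie right of that).
- jar_mouth (a point): Centre of the jar's mouth, on its axis, 92 mm above the jar's origin, level with the top of the rubber gasket on the neck's rim once the cap is off. The mouth is 42 mm across; the neck 49 mm outside.
- cap_top (a point): Centre of the cap's top, 21 mm above its origin. Three lugs in the cap hook under ledges on the neck. Turned counter-clockwise (from above), the first 0.35 rad sticks, 0.6 to 1.2 N m: grip with 40 N or more. Then it turns easily. Between 1.5 and 1.75 rad from shut the lugs are clear and it lifts straight off; a stop follows at 1.77 rad.
- jar_seal (a joint): Height of the springy gasket in the neck: 0 while the shut cap presses it down with about 30 N (this makes the cap stick), 0.002 m once the cap is broken loose and let rise.

How it is judged:
By the outcome, as a careful person would: the job done as asked, in the order asked, and still so for the second after the job is handed in, with the robot touching nothing.
It also fails if it takes over 72 s, if anything falls off the work surface, if the arm or the gripper's body presses on something with over 40 N, if the wrist force passes 120 N, or if a joint passes its speed limit or range.

## Robot

A 6-joint arm with a two-finger parallel gripper is mounted at the origin on a cart in front of the work surface, level with it; the furniture and walls round the work are solid. World frame = base frame: x ahead of the robot, y to its left, z up, the work surface at z = 0. Lengths are in m, angles in degrees, forces in N, time in s.
With the tool pointing down it reaches from about 0.425 to 1.125 m from the base axis. Payload 14.9 kg.
Tool frame: the origin (TCP) lies between the finger pads; the fingertips stand 11 mm ahead of it and the grasp point (between the pads) lies 8 mm behind it (arm.finger_overhang is the distance from the TCP to the fingertips, in m); z points along the fingers, y is the line along which they close (so a half turn about z gives the same grasp; the last joint's range is limited). The gripper opens to 91 mm and grips with 3 to 60 N. Pads are 32 mm wide; open, the fingers measure 118 mm over their backs; the gripper's body (76 mm by 178 mm) begins 60 mm behind the grasp point.
Start: joints at [-67.053, 21.709, 99.362, -0, 58.929, -1.908], TCP at [0.294, -0.635, 0.225] pointing down, gripper open.
Joint ranges: [-158.91, 158.91], [-42.39, 125.64], [0.06, 152.35], [-60.88, 240.88], [17.5, 164.5], [-176.32, 176.32]. Speed limits (degrees/s): [108.29, 108.29, 136.94, 180, 180, 180].

## Interface

Orientations are given as [roll, pitch, yaw] about the fixed x, y, z axes, in that order (R = Rz(yaw) Ry(pitch) Rx(roll)).
In Python, from bench import arm gives the robot as it stands.
- The arm moves only by the tool move_tool, called after "Call:" by a JSON object that holds its "name" and its "arguments". Schema: {"type":"object","properties":{"offsets":{"type":"array","items":{"type":"array","items":{"type":"number"},"minItems":5,"maxItems":5},"minItems":1,"maxItems":20},"grip_force":{"type":"number"},"only":{"type":"string"},"quiet":{"type":"boolean"},"lines":{"type":"string"}},"required":["offsets"],"additionalProperties":false}. offsets is a list of rows, 1 to 20 of them, each of 5 numbers: dx, dy, dz in units of 5 mm, then a turn about the tool's z in units of 2 degrees, then the finger opening in m; each row is the pose to reach, as a shift and turn from the pose commanded when the call began, along the tool's axes at that moment; what a row does not reach only later rows make up. A row lasts 1/10 s, in which the tool goes at most 0.05 m and 8.59 degrees, less where a joint would pass 70% of its speed; a pose out of reach is approached as far as the arm can. The fingers move at their own pace and stop on an object; grip_force is the grip in N (left out, the last holds). Time passes only in rows, so rows that do not move let the fingers close. The tool returns the time, the measured TCP pose, the force, the opening and the grip force at its end. only (a regular expression) keeps the lines of the reply that match it, lines (a string "A,B") keeps lines A to B, and quiet returns only ok. Input that does not fit is refused with a message, and nothing moves.
- arm.read_state(): the state, without advancing time (a new reading comes with each control period).
- arm.grab_frame(name): name is "scene" or "side" or "wrist"; returns a dict with "img" (420x560x3 uint8, red, green, blue), "z_map" (420x560 float32, m along the optical axis (not along the pixel's ray), 0 where there is no reading), "vertical_fov" (degrees; the focal length in pixels is half the picture's height over the tangent of half this angle, whatever the lens; pixels are square), "cx", "cy" (the principal point, pixels), "k1" (the pictures are not rectified: a ray, as slopes to the right and down, at radius r is drawn at 1 + k1 r^2 times it, then the intrinsics apply), "world_to_cam" (4x4, takes a point from world to camera coordinates). Camera axes: x right, y up, looking along -z (the intrinsics and any distortion apply to the point x, -y, -z); pixel columns grow to the right and rows downward; lengths in m; the calibration is good to about 2 mm. A picture is of the moment at which its call begins.
- arm.finish_job(): hands the job in; it is judged then, once.
The state is a dict: "time": time; "joint_pos": joint angles; "joint_velocities": joint speeds; "joint_efforts": joint torques, N m; "ee_pos": TCP position; "eef_rot": TCP orientation; "ft_force": force on the tool from outside, world axes, zero at the start; "torque": the same for the moment, N m; "opening": finger opening in m; "grasp_force": force on a finger pad.
Only numpy, scipy, OpenCV 4.12 (cv2) and the standard library are available. Lean on these libraries where they do the work, as an engineer would, in place of code of your own. Each camera call takes 0.05 s, during which the arm holds its last target. There are 200 camera calls.

## Working session

There is one attempt and no reset: what is moved stays moved. The work goes in short steps, Python scripts to look and compute and a tool call to move; the robot and the scene stay as the last step left them, time stands still between calls to the robot, and variables do not carry over. Pictures are saved under pics/ and viewed, at most 10 in all, crops included, and the job is handed in when it is done.

```bash
ls; mkdir -p pics; cat > h.py <<'E'
import numpy as np, cv2
from bench import arm
def grab(n):
    f=arm.grab_frame(n); np.savez(f'last_{n}.npz',**f); return f
def cloud(f):
    h,w=f['z_map'].shape; F=h/2/np.tan(np.radians(f['vertical_fov'])/2)
    u,v=np.meshgrid(np.arange(w),np.arange(h))
    K=np.array([[F,0,f['cx']],[0,F,f['cy']],[0,0,1.]])
    p=cv2.undistortPoints(np.stack([u,v],-1).reshape(-1,1,2).astype(float),K,np.array([float(f['k1']),0,0,0])).reshape(h,w,2)
    z=f['z_map']; c=np.stack([p[...,0]*z,-p[...,1]*z,-z,np.ones_like(z)],-1)
    W=c@np.linalg.inv(f['world_to_cam']).T
    W[z==0]=np.nan
    return W[...,:3]
E
python3 - <<'E'
from h import *
for n in('scene','side'):
    f=grab(n); cv2.imwrite(f'pics/{n}0.png',f['img'][...,::-1]); print(n,f['vertical_fov'],f['cx'],f['cy'],f['k1'],np.linalg.inv(f['world_to_cam']).round(3).tolist())
print(arm.read_state())
E
```

```text
bench.py
pics
scene 47.96496703547444 283.40434462083846 207.48735950977576 -0.16456037381832048 [[-0.757, 0.517, -0.399, 0.121], [-0.653, -0.594, 0.47, 0.483], [0.006, 0.616, 0.788, 0.979], [0.0, 0.0, 0.0, 1.0]]
side 45.0387877734739 271.86754791700963 207.68725289703292 -0.09406560054485584 [[0.943, 0.164, -0.291, 0.236], [-0.333, 0.393, -0.857, -1.162], [-0.026, 0.905, 0.425, 0.645], [0.0, 0.0, 0.0, 1.0]]
{'time': 0.1, 'joint_pos': array([-6.70539197e+01,  2.17345859e+01,  9.93901832e+01, -5.40680075e-04,
        5.89289748e+01, -1.90842826e+00]), 'joint_velocities': array([ 0.01927251, -0.07074946, -0.03098868,  0.02195918, -0.04688678,
       -0.0214195 ]), 'joint_efforts': array([-1.79591771e-03, -7.65035963e+01, -4.35289872e+01,  6.51623192e-02,
        3.98612791e-02, -1.46512161e-05]), 'ee_pos': array([ 0.29408234, -0.63487237,  0.2243831 ]), 'eef_rot': array([-1.79946270e+02, -1.32720060e-03,  2.48547872e+01]), 'ft_force': array([ 1.14455248, -1.28708331, -0.42278514]), 'torque': array([0.00843815, 0.00989994, 0.03437528]), 'grasp_force': 0.0, 'opening': 0.09136483460965628}
```
View pics/scene0.png

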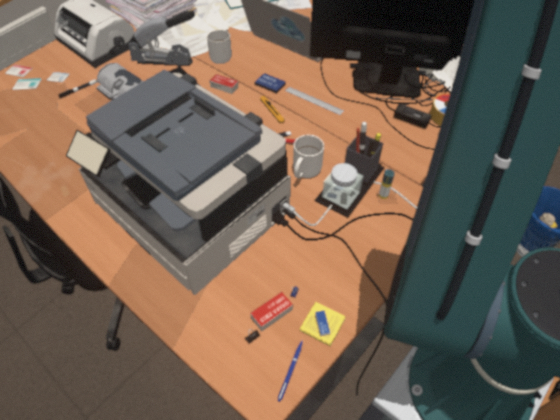

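View pics/side0.png

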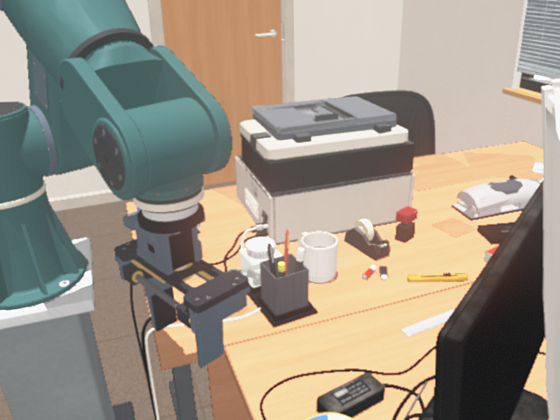

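Scene picture: the cap is at about (345,175), the pen pot at (365,155), the mug at (309,155) and the glue stick at (387,180). The staple box is at (271,310), with clips at (252,336) (black, large) and (294,292) (small). The side picture shows the jar behind the pen pot at about (262,250). Next I'll measure from the depth.

```bash
cat > m.py <<'E'
from h import *
f=dict(np.load('last_scene.npz')); W=cloud(f); im=f['img'].astype(int)
for uv in [(345,173),(342,190),(252,336),(294,292),(271,310),(309,155),(365,155),(387,180),(320,322)]:
    print(uv,W[uv[1],uv[0]].round(4),im[uv[1],uv[0]])
X,Y,Z=W[...,0],W[...,1],W[...,2]
def rep(name,m):
    p=W[m]; 
    if len(p)<5: print(name,len(p));return
    r=cv2.minAreaRect((p[:,:2]*1000).astype(np.float32)); print(name,len(p),'med',np.median(p,0).round(4),'rect',np.round(r[0],1),np.round(r[1],1),round(r[2],1),'zmax',p[:,2].max().round(4))
v,u=np.mgrid[:420,:560]
def box(a,b,c,d): return (u>=a)&(u<=b)&(v>=c)&(v<=d)
rep('cap',box(322,368,158,200)&(Z>.092)&(Z<.105))
rep('box',box(245,300,285,335)&(Z>.02)&(Z<.035))
rep('large',box(240,264,326,346)&(Z>.006))
rep('small',box(286,302,284,300)&(Z>.005))
rep('mug',box(285,330,130,180)&(Z>.085)&(Z<.1))
rep('glue',box(376,397,165,200)&(Z>.085)&(Z<.1))
rep('pot',box(345,385,125,170)&(Z>.09)&(Z<.11))
rep('pens',box(345,395,110,170)&(Z>.12))
c=cv2.resize(f['img'][275:350,235:345],None,fx=7,fy=7,interpolation=cv2.INTER_CUBIC)
cv2.imwrite('pics/c1.png',c[...,::-1])
E
python3 m.py
```

```text
(345, 173) [ 0.52   -0.2229  0.1044] [215 214 213]
(342, 190) [ 0.5038 -0.1927  0.0779] [168 173 166]
(252, 336) [0.4323 0.2186 0.0101] [72 62 56]
(294, 292) [0.4325 0.0769 0.0118] [ 80  83 109]
(271, 310) [0.4356 0.1523 0.0314] [203  80  68]
(309, 155) [ 0.6327 -0.2194  0.0954] [179 172 163]
(365, 155) [ 0.5497 -0.3724  0.0345] [62 56 55]
(387, 180) [ 0.4349 -0.2937  0.0814] [66 66 51]
(320, 322) [0.3376 0.1023 0.0262] [ 95 120 164]
cap 447 med [ 0.5228 -0.226   0.0998] rect [ 528.  -249.6] [ 63.5 110.1] 8.6 zmax 0.1046
box 776 med [0.4379 0.1504 0.028 ] rect [438.6 144.8] [153.2  46.7] 80.3 zmax 0.0334
large 121 med [0.4323 0.2162 0.0127] rect [433.3 210.4] [48.5 16.9] 83.6 zmax 0.0299
small 59 med [0.4325 0.0774 0.0106] rect [430.2  86.3] [15.9 50.8] 12.7 zmax 0.0307
mug 229 med [ 0.6507 -0.2435  0.091 ] rect [ 653.7 -245.9] [81.  94.9] 49.5 zmax 0.0996
glue 94 med [ 0.4386 -0.305   0.094 ] rect [ 439.7 -307.4] [26.7 26.3] 45.4 zmax 0.0993
pot 406 med [ 0.5273 -0.316   0.1002] rect [ 527.5 -321. ] [104.2 141.3] 36.6 zmax 0.1098
pens 185 med [ 0.5529 -0.3549  0.1367] rect [ 538.2 -342.9] [57.6 61.6] 13.5 zmax 0.1732
```

The rows are not in the units I measure in: shifts go in units of 5 mm and turns go in units of 2 degrees. I convert before sending: 0.33 m is 66, -0.31 m is -62, -60 degrees is -30.

Call:
{"name": "move_tool", "arguments": {"offsets": [[36, -30, -15, -15, 0.091], [36, -30, -15, -15, 0.091], [36, -30, -15, -15, 0.091], [36, -30, -15, -15, 0.091], [36, -30, -15, -15, 0.091], [66, -62, -15, -30, 0.091], [66, -62, -15, -30, 0.091], [66, -62, -15, -30, 0.091], [66, -62, -15, -30, 0.091], [66, -62, -15, -30, 0.091], [66, -62, -15, -30, 0.091], [66, -62, -15, -30, 0.091]]}}

```text
time: 1.3
ee_pos: [0.4633, -0.2151, 0.2998]
eef_rot: [-180.0, 0.0, 84.9]
ft_force: [-0.5, 0.1, 0.1]
opening: 0.0905
grasp_force: 0.0
```

```bash
python3 - <<'E'
from h import *
s=arm.read_state(); print(s['ee_pos'],s['eef_rot'])
f=grab('wrist'); cv2.imwrite('pics/w1.png',f['img'][...,::-1]); print(f['vertical_fov'],np.linalg.inv(f['world_to_cam']).round(3).tolist())
E
```

```text
[ 0.4633216  -0.21507849  0.29981059] [-1.79987587e+02  2.98104320e-03  8.49057697e+01]
68.82650803378661 [[0.996, 0.086, 0.024, 0.47], [-0.089, 0.96, 0.267, -0.14], [-0.0, -0.268, 0.963, 0.461], [0.0, 0.0, 0.0, 1.0]]
```

View pics/w1.png

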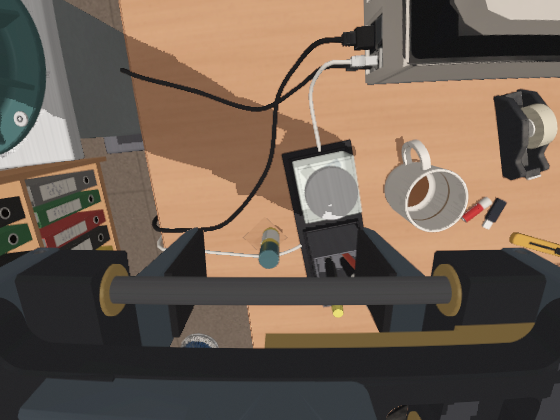

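The wrist picture shows the cap at (332,190) on the jar, with the caddy tilted a little. The pot is below it at (335,250), the glue stick at (269,245), the mug at (427,195).

```bash
cat > m2.py <<'E'
from h import *
f=dict(np.load('last_wrist.npz')); W=cloud(f); X,Y,Z=np.moveaxis(W,-1,0)
g=dict(np.load('last_scene.npz')); Ws=cloud(g)
def rep(n,p):
    r=cv2.minAreaRect((p[:,:2]*1000).astype(np.float32)); c=cv2.minEnclosingCircle((p[:,:2]*1000).astype(np.float32))
    print(n,len(p),'z',np.median(p[:,2]).round(4),'mean',p.mean(0).round(4),'rect',np.round(r[0],1),np.round(r[1],1),round(r[2],1),'circ',np.round(c[0],1),round(c[1],1))
near=lambda W,x,y,r:np.hypot(W[...,0]-x,W[...,1]-y)<r
for nm,w in(('wrist',W),('scene',Ws)):
    z=w[...,2]
    m=near(w,.522,-.224,.05)&(z>.09)&(z<.106); rep(nm+' cap',w[m])
    p=w[m];h=np.histogram(p[:,2],bins=np.arange(.09,.107,.002));print(h[0])
    m=near(w,.522,-.224,.055)&(z>.068)&(z<.08); rep(nm+' shoulder',w[m])
    m=near(w,.53,-.336,.09)&(z>.115)&(z<.2);
    if m.sum()>3: rep(nm+' pens',w[m]); p=w[m]; print(p[:,:2].min(0),p[:,:2].max(0))
    m=(np.abs(w[...,0]-.53)<.1)&(w[...,1]>-.42)&(w[...,1]<-.15)&(z>.012)&(z<.024)&near(w,.53,-.28,.135);
    if m.sum()>3: rep(nm+' caddy walls',w[m])
    m=near(w,.53,-.336,.06)&(z>.098)&(z<.107);
    if m.sum()>3: rep(nm+' pot rim',w[m])
E
python3 m2.py
```

```text
wrist cap 2183 z 0.0999 mean [ 0.5244 -0.2243  0.0997] rect [ 524.5 -225.3] [63.9 63.1] 74.4 circ [ 524.3 -225.4] 32.5
[  13   18   29   38 1127  953    5    0]
wrist shoulder 1210 z 0.0768 mean [ 0.5197 -0.2154  0.0766] rect [ 525.1 -225.7] [75.4 76.7] 6.9 circ [ 524.8 -224.9] 52.2
wrist pens 171 z 0.1301 mean [ 0.5208 -0.3564  0.128 ] rect [ 530.9 -344.7] [42.8 57.2] 13.8 circ [ 531.3 -345.7] 32.3
[ 0.5103725  -0.37646961] [ 0.55746173 -0.31702098]
wrist caddy walls 1127 z 0.0202 mean [ 0.5225 -0.2688  0.0192] rect [ 525.3 -274.4] [201.4 167.1] 60.2 circ [ 537.1 -274.2] 108.4
wrist pot rim 256 z 0.1041 mean [ 0.5217 -0.3112  0.1033] rect [ 528. -338.] [55.  74.4] 6.1 circ [ 529. -338.] 45.2
scene cap 436 z 0.0999 mean [ 0.5234 -0.2246  0.0995] rect [ 524.5 -226.9] [63.5 64. ] 9.1 circ [ 524.2 -227.2] 33.8
[  8  10  26  48 133 156  51   4]
scene shoulder 291 z 0.0765 mean [ 0.514  -0.2095  0.0757] rect [ 524.7 -226.6] [76.9 77.9] 7.2 circ [ 524.9 -225.9] 52.0
scene pens 211 z 0.1344 mean [ 0.542  -0.3418  0.1367] rect [ 538.2 -342.9] [57.6 61.6] 13.5 circ [ 539.  -344.2] 38.8
[ 0.50898506 -0.37866984] [ 0.57223646 -0.30961393]
scene caddy walls 368 z 0.019 mean [ 0.5103 -0.2479  0.0187] rect [ 520.9 -259. ] [207.2 160.6] 45.3 circ [ 537.3 -281.5] 110.2
scene pot rim 181 z 0.1029 mean [ 0.5351 -0.3298  0.1026] rect [ 539.7 -336.3] [77.1 77.2] 5.3 circ [ 538.  -337.7] 50.6
```

Converted, 0.21 m is 42, 0.08 m is 16, 14 degrees is 7.

Call:
{"name": "move_tool", "arguments": {"offsets": [[-1, 12.4, 8, 4, 0.091], [-1, 12.4, 8, 7, 0.091], [-1, 12.4, 16, 7, 0.091], [-1, 12.4, 24, 7, 0.091], [-1, 12.4, 32, 7, 0.091], [-1, 12.4, 38, 7, 0.091], [-1, 12.4, 41, 7, 0.091], [-1, 12.4, 42, 7, 0.091], [-1, 12.4, 42, 7, 0.091], [-1, 12.4, 42, 7, 0.06], [-1, 12.4, 42, 7, 0.06], [-1, 12.4, 42, 7, 0.06], [-1, 12.4, 42, 7, 0.06], [-1, 12.4, 42, 7, 0.06], [-1, 12.4, 42, 7, 0.06]], "grip_force": 58}}

```text
time: 2.85
ee_pos: [0.5249, -0.2258, 0.0906]
eef_rot: [180.0, 0.0, 70.9]
ft_force: [-2.4, 1.3, 6.8]
opening: 0.063
grasp_force: 58.0
```

Converted, -8.5 degrees is -4.25.

Call:
{"name": "move_tool", "arguments": {"offsets": [[0, 0, 0, -4.25, 0.06], [0, 0, 0, -8.5, 0.06], [0, 0, 0, -12.5, 0.06], [0, 0, 0, -14, 0.06], [0, 0, 0, -14, 0.06], [0, 0, 0, -14, 0.06]], "grip_force": 58}}

```text
time: 3.45
ee_pos: [0.5257, -0.226, 0.0917]
eef_rot: [179.9, 0.0, 98.9]
ft_force: [-4.2, 3.4, 23.4]
opening: 0.0633
grasp_force: 58.0
```

```bash
python3 -c "
from bench import arm
s=arm.read_state();print(s['torque'],s['joint_pos'])"
```

```text
[0.77925959 0.84543615 0.00554957] [-2.56019184e+01  2.16535376e+01  1.16982385e+02  2.34776360e-02
  4.12640829e+01 -3.44756109e+01]
```

Call:
{"name": "move_tool", "arguments": {"offsets": [[0, 0, -0.2, -4, 0.06], [0, 0, -0.2, -8, 0.06], [0, 0, -0.2, -12, 0.06], [0, 0, -0.2, -12, 0.06], [0, 0, -0.2, -12, 0.06], [0, 0, -0.2, -12, 0.091], [0, 0, -0.2, -12, 0.091], [0, 0, -0.2, -12, 0.091], [0, 0, -0.2, -12, 0.091], [0, 0, -0.2, -12, 0.091]], "grip_force": 58}}

```text
time: 4.45
ee_pos: [0.5246, -0.2257, 0.0908]
eef_rot: [-180.0, -0.0, 122.9]
ft_force: [-0.2, 0.8, -0.8]
opening: 0.0911
grasp_force: 0.0
```

```bash
python3 -c "
from bench import arm
s=arm.read_state();print(s['torque'],s['joint_pos'])"
```

```text
[-0.01465445 -0.12156521 -0.00414471] [-2.56191911e+01  2.16896117e+01  1.17057597e+02  1.79393127e-03
  4.12657726e+01 -5.84719681e+01]
```

Converted, 52 degrees is 26.

Call:
{"name": "move_tool", "arguments": {"offsets": [[0, 0, 0, 4.25, 0.091], [0, 0, 0, 8.5, 0.091], [0, 0, 0, 12.75, 0.091], [0, 0, 0, 17, 0.091], [0, 0, 0, 21.25, 0.091], [0, 0, 0, 25.5, 0.091], [0, 0, 0, 26, 0.091], [0, 0, 0, 26, 0.06], [0, 0, 0, 26, 0.06], [0, 0, 0, 26, 0.06], [0, 0, 0, 26, 0.06], [0, 0, 0, 26, 0.06]], "grip_force": 50}}

```text
time: 5.65
ee_pos: [0.5247, -0.2257, 0.0909]
eef_rot: [180.0, -0.0, 70.9]
ft_force: [0.5, 0.3, -0.9]
opening: 0.0631
grasp_force: 50.0
```

Call:
{"name": "move_tool", "arguments": {"offsets": [[0, 0, 0, -4, 0.06], [0, 0, 0, -8, 0.06], [0, 0, 0, -12, 0.06], [0, 0, 0, -16, 0.06], [0, 0, 0, -19, 0.06], [0, 0, 0, -20.5, 0.06], [0, 0, 0, -20.5, 0.06], [0, 0, 0, -20.5, 0.06]], "grip_force": 50}}

```text
time: 6.45
ee_pos: [0.5246, -0.2257, 0.0909]
eef_rot: [-180.0, -0.0, 111.8]
ft_force: [0.3, -0.5, 0.7]
opening: 0.0633
grasp_force: 50.0
```

```bash
python3 -c "
from bench import arm
s=arm.read_state();print(s['torque'])"
```

```text
[-0.00973607 -0.16027476  0.00950524]
```

Small test lift, watching the force.

Call:
{"name": "move_tool", "arguments": {"offsets": [[0, 0, -0.2, 0, 0.06], [0, 0, -0.4, 0, 0.06], [0, 0, -0.6, 0, 0.06], [0, 0, -0.8, 0, 0.06]], "grip_force": 50}}

```text
time: 6.85
ee_pos: [0.5246, -0.2257, 0.095]
eef_rot: [180.0, -0.0, 111.8]
ft_force: [-1.0, 0.5, -1.3]
opening: 0.0634
grasp_force: 50.0
```

Converted, 0.2215 m is 44.3, -0.105 m is -21, 21.8 degrees is 10.9.

Call:
{"name": "move_tool", "arguments": {"offsets": [[0, 0, -4, 0, 0.06], [0, 0, -10, 0, 0.06], [0, 0, -16, 0, 0.06], [0, 0, -21, 0, 0.06], [3.2, -8, -21, 3, 0.06], [6.5, -16.26, -21, 6, 0.06], [16, -12.4, -21, 10, 0.06], [25.4, -8.7, -21, 10.9, 0.06], [34.8, -5, -21, 10.9, 0.06], [44, -1.2, -21, 10.9, 0.06], [44.3, -1.14, -21, 10.9, 0.06], [44.3, -1.14, -21, 10.9, 0.06]], "grip_force": 50}}

```text
time: 8.05
ee_pos: [0.4369, -0.0212, 0.2001]
eef_rot: [180.0, 0.0, 90.2]
ft_force: [-0.5, -0.5, -0.8]
opening: 0.0631
grasp_force: 50.0
```

```bash
cat > m3.py <<'E'
from h import *
g=grab('scene'); w=cloud(g); z=w[...,2]
cv2.imwrite('pics/s2.png',cv2.resize(g['img'][130:360,215:415],None,fx=2.6,fy=2.6)[...,::-1])
m=np.hypot(w[...,0]-.5245,w[...,1]+.2256)<.04; print('jar zmax',np.nanpercentile(z[m],[50,90,98]))
s=arm.read_state()['ee_pos'];m=(np.hypot(w[...,0]-s[0],w[...,1]-s[1])<.035)&(z<s[2]+.02)&(z>s[2]-.03)
print(s,m.sum(),w[m].min(0),w[m].max(0))
E
python3 m3.py
```

```text
jar zmax [0.02348249 0.02762503 0.02930402]
[ 0.43700622 -0.02221875  0.20006021] 588 [ 0.40526839 -0.05456305  0.18856606] [0.47057473 0.01031328 0.21962627]
```

View pics/s2.png

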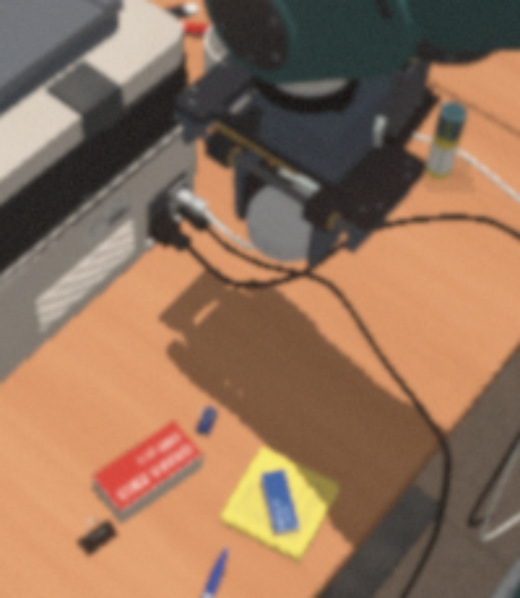

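The crop shows the cap held level at (280,220). The staple box is at (148,470), the small blue clip at (206,420) and the large black clip at (97,537). Now lowering.

Converted, 0.188 m is 37.6, 0.1875 m is 37.5.

Call:
{"name": "move_tool", "arguments": {"offsets": [[0, 0, 8, 0, 0.06], [0, 0, 16, 0, 0.06], [0, 0, 24, 0, 0.06], [0, 0, 30, 0, 0.06], [0, 0, 34, 0, 0.06], [0, 0, 36, 0, 0.06], [0, 0, 36.8, 0, 0.06], [0, 0, 37.2, 0, 0.06], [0, 0, 37.4, 0, 0.06], [0, 0, 37.5, 0, 0.06], [0, 0, 37.6, 0, 0.06]], "grip_force": 50}}

```text
time: 9.2
ee_pos: [0.4374, -0.0223, 0.0125]
eef_rot: [179.9, 0.0, 90.1]
ft_force: [-0.2, 0.8, -0.3]
opening: 0.0634
grasp_force: 50.0
```

Converted, 0.0008 m is 0.16, 0.0004 m is 0.08.

Call:
{"name": "move_tool", "arguments": {"offsets": [[0, 0, 0.08, 0, 0.06], [0, 0, 0.16, 0, 0.06], [0, 0, 0.16, 0, 0.06]], "grip_force": 50}}

```text
time: 9.5
ee_pos: [0.4371, -0.0222, 0.0114]
eef_rot: [180.0, 0.0, 90.1]
ft_force: [-1.6, 0.7, 5.8]
opening: 0.0637
grasp_force: 50.0
```

Converted, -0.24 m is -48, -0.2 m is -40.

Call:
{"name": "move_tool", "arguments": {"offsets": [[0, 0, 0, 0, 0.075], [0, 0, 0, 0, 0.09], [0, 0, 0, 0, 0.091], [0, 0, 0, 0, 0.091], [0, 0, -2, 0, 0.091], [0, 0, -6, 0, 0.091], [0, 0, -14, 0, 0.091], [0, 0, -23, 0, 0.091], [0, 0, -32, 0, 0.091], [6, 0, -40, 0, 0.091], [12, 0, -48, 0, 0.091], [16, 0, -48, 0, 0.091], [16, 0, -48, 0, 0.091], [16, 0, -48, 0, 0.091]]}}

```text
time: 10.9
ee_pos: [0.4362, 0.0578, 0.2511]
eef_rot: [-180.0, 0.0, 90.1]
ft_force: [0.0, 1.0, 0.2]
opening: 0.0906
grasp_force: 0.0
```

```bash
cat > m4.py <<'E'
from h import *
g=grab('wrist'); w=cloud(g); z=w[...,2]; im=g['img'].astype(int)
cv2.imwrite('pics/w2.png',g['img'][...,::-1])
g2=grab('scene'); w2=cloud(g2)
def rep(n,p):
    if len(p)<5: print(n,len(p)); return
    r=cv2.minAreaRect((p[:,:2]*1000).astype(np.float32)); print(n,len(p),'zmed,max',np.median(p[:,2]).round(4),p[:,2].max().round(4),'mean',p.mean(0).round(4),'rect',np.round(r[0],1),np.round(r[1],1),round(r[2],1))
for nm,W in (('wrist',w),('scene',w2)):
    Z=W[...,2]
    for n,x,y,r,lo,hi in(('cap',.437,-.022,.05,.015,.03),('large',.4323,.2162,.03,.005,.04),('small',.4325,.0774,.022,.004,.04),('box',.436,.15,.06,.022,.034)):
        m=(np.hypot(W[...,0]-x,W[...,1]-y)<r)&(Z>lo)&(Z<hi); rep(nm+' '+n,W[m])
E
python3 m4.py
```

```text
wrist cap 1680 zmed,max 0.022 0.0251 mean [ 0.4376 -0.0207  0.0219] rect [437.4 -22.1] [63.1 64.3] 0.2
wrist large 480 zmed,max 0.0144 0.0309 mean [0.4336 0.2114 0.0169] rect [434.1 210.7] [23.6 48.6] 7.7
wrist small 168 zmed,max 0.0105 0.0242 mean [0.4347 0.0757 0.0109] rect [434.7  75. ] [12.6 24.8] 19.4
wrist box 2603 zmed,max 0.0283 0.0309 mean [0.4383 0.15   0.0283] rect [438.4 149.3] [87.8 42.6] 78.6
scene cap 526 zmed,max 0.0215 0.0269 mean [ 0.4362 -0.0224  0.0213] rect [437.3 -23.6] [63.9 63.4] 81.8
scene large 174 zmed,max 0.0136 0.03 mean [0.4333 0.2091 0.0152] rect [433.4 210.3] [49. 43.] 64.3
scene small 57 zmed,max 0.0088 0.023 mean [0.4334 0.076  0.0102] rect [432.2  78.7] [29.8 23.7] 82.7
scene box 742 zmed,max 0.028 0.034 mean [0.4383 0.1493 0.028 ] rect [439.6 147.6] [89.5 45.5] 78.0
```

View pics/w2.png

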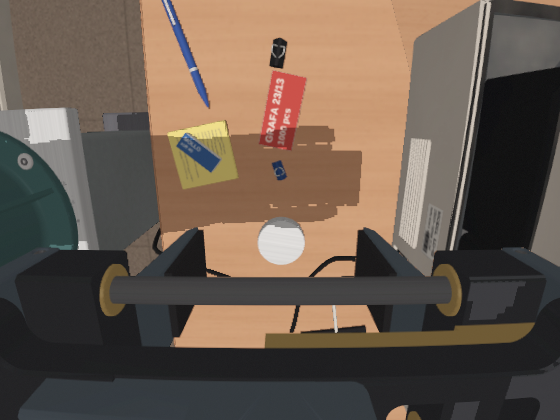

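The picture shows the cap right way up at (281,240). The small clip is at (279,171), the staple box at (284,110) and the large clip at (278,53). I'll refine the clip poses with a colour mask from both views.

```bash
cat > m5.py <<'E'
from h import *
import sys
for n in ('wrist','scene'):
    g=dict(np.load(f'last_{n}.npz')); W=cloud(g); im=g['img'].astype(int)
    for nm,x,y,r,zb in(('large',.433,.214,.032,.012),('small',.4345,.076,.024,.009)):
        near=(np.hypot(W[...,0]-x,W[...,1]-y)<r)
        m=near&(im[...,0]<95)&(W[...,2]>-.01)&(W[...,2]<.035)
        if nm=='small': m&=im[...,2]>im[...,0]+3
        p=W[m]; 
        for lab,q in(('all',p),('body',p[(p[:,2]>zb-.005)&(p[:,2]<zb+.005)]),('hi',p[p[:,2]>zb+.006])):
            if len(q)<5: print(n,nm,lab,len(q)); continue
            R=cv2.minAreaRect((q[:,:2]*1000).astype(np.float32)); print(n,nm,lab,len(q),'mean',q.mean(0).round(4),'z',q[:,2].min().round(4),np.median(q[:,2]).round(4),q[:,2].max().round(4),'rect',np.round(R[0],1),np.round(R[1],1),round(R[2],1))
g=dict(np.load('last_wrist.npz'))
a=g['img'][25:80,250:310];b=g['img'][145:200,250:310]
cv2.imwrite('pics/c2.png',cv2.resize(np.hstack([a,b]),None,fx=6,fy=6,interpolation=cv2.INTER_CUBIC)[...,::-1])
E
python3 m5.py
```

```text
wrist large all 335 mean [0.4329 0.2176 0.0107] z -0.0003 0.0111 0.0286 rect [433.  218.8] [31.5 16.8] 80.5
wrist large body 248 mean [0.4331 0.2181 0.0122] z 0.007 0.0129 0.0163 rect [433.2 218.9] [31.3 13.5] 78.6
wrist large hi 6 mean [0.434  0.2205 0.0216] z 0.0183 0.0191 0.0286 rect [435.3 219.3] [12.7 14.9] 10.7
wrist small all 160 mean [0.4346 0.0754 0.0098] z 0.002 0.01 0.024 rect [434.6  75.2] [12.7 24.4] 19.9
wrist small body 131 mean [0.4345 0.0755 0.0094] z 0.004 0.01 0.0138 rect [434.3  75.1] [12.1 24.3] 19.4
wrist small hi 12 mean [0.4371 0.0758 0.021 ] z 0.0155 0.0217 0.024 rect [435.8  76.6] [ 8.  12.5] 66.8
scene large all 58 mean [0.431  0.2199 0.011 ] z 0.0029 0.0098 0.03 rect [431.1 219.5] [27.1  7.3] 80.6
scene large body 37 mean [0.4316 0.22   0.011 ] z 0.0071 0.0104 0.0163 rect [431.1 219.5] [27.1  7.3] 80.6
scene large hi 6 mean [0.4312 0.2221 0.0237] z 0.0186 0.0234 0.03 rect [430.5 221.2] [11.2  3.6] 40.8
scene small all 28 mean [0.433  0.0755 0.0109] z 0.0065 0.0107 0.0211 rect [433.1  74.4] [ 7.6 20.7] 15.4
scene small body 22 mean [0.433  0.0756 0.0095] z 0.0065 0.0092 0.0128 rect [433.8  73.8] [ 7.3 19.3] 18.5
scene small hi 4
```

View pics/c2.png

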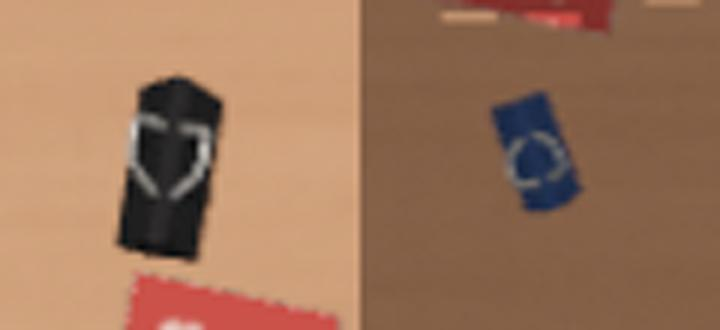

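Call:
{"name": "move_tool", "arguments": {"offsets": [[2.72, -0.08, 8, -4, 0.032], [2.72, -0.08, 16, -8, 0.032], [2.72, -0.08, 24, -9.75, 0.032], [2.72, -0.08, 32, -9.75, 0.032], [2.72, -0.08, 40, -9.75, 0.032], [2.72, -0.08, 45, -9.75, 0.032], [2.72, -0.08, 47, -9.75, 0.032], [2.72, -0.08, 47.4, -9.75, 0.032], [2.72, -0.08, 47.4, -9.75, 0.032], [2.72, -0.08, 47.4, -9.75, 0.006], [2.72, -0.08, 47.4, -9.75, 0.006], [2.72, -0.08, 47.4, -9.75, 0.006], [2.72, -0.08, 47.4, -9.75, 0.006], [2.72, -0.08, 47.4, -9.75, 0.006]], "grip_force": 20}}

```text
time: 12.4
ee_pos: [0.4369, 0.0714, 0.0146]
eef_rot: [179.9, 0.0, 109.6]
ft_force: [-1.1, -0.2, 8.7]
opening: 0.0093
grasp_force: 19.6
```

Call:
{"name": "move_tool", "arguments": {"offsets": [[0, 0, -6, 0, 0.006], [0, 0, -14, 0, 0.006], [0, 0, -23, 0, 0.006], [0, 0, -32, 0, 0.006], [-8, -2.84, -32, 2, 0.006], [-16.4, -5.84, -32, 6.3, 0.006], [-24.8, -8.84, -32, 6.3, 0.006], [-33.2, -11.82, -32, 6.3, 0.006], [-41.6, -14.82, -32, 6.3, 0.006], [-50, -17.8, -32, 6.3, 0.006], [-54.64, -19.46, -32, 6.3, 0.006], [-57.4, -13.9, -32, 6.3, 0.006], [-60, -8.6, -32, 6.3, 0.006], [-62, -4.8, -32, 6.3, 0.006], [-62.64, -3.56, -32, 6.3, 0.006], [-62.64, -3.56, -32, 6.3, 0.006], [-62.64, -3.56, -32, 6.3, 0.006]], "grip_force": 20}}

```text
time: 14.1
ee_pos: [0.5235, -0.2294, 0.1739]
eef_rot: [-180.0, -0.0, 97.0]
ft_force: [-0.6, -0.3, 0.0]
opening: 0.0089
grasp_force: 17.4
```

```bash
python3 - <<'E'
from h import *
s=arm.read_state()['ee_pos'];print(s)
f=grab('wrist');W=cloud(f);im=f['img'].astype(int)
cv2.imwrite('pics/w3.png',f['img'][...,::-1])
E
```

```text
[ 0.52348204 -0.22939058  0.17385484]
```

View pics/w3.png

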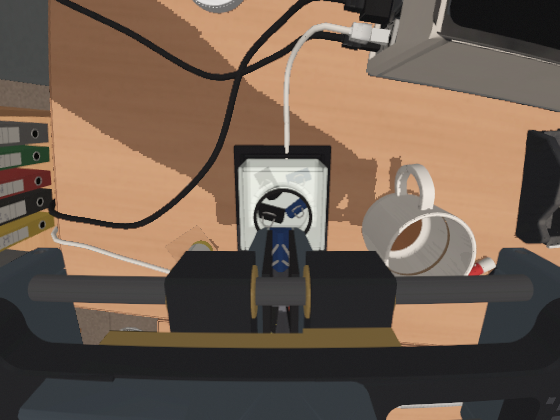

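The picture shows the blue clip in the fingers at (281,245), over the open mouth at (282,212). Lowering and releasing.

Converted, 0.062 m is 12.4, 0.058 m is 11.6.

Call:
{"name": "move_tool", "arguments": {"offsets": [[0, 0, 4, 0, 0.006], [0, 0, 9, 0, 0.006], [0, 0, 11.6, 0, 0.006], [0, 0, 12.4, 0, 0.006], [0, 0, 12.4, 0, 0.006]], "grip_force": 20}}

```text
time: 14.65
ee_pos: [0.5242, -0.2297, 0.1121]
eef_rot: [-180.0, -0.0, 96.9]
ft_force: [-0.5, -0.6, 0.4]
opening: 0.009
grasp_force: 17.4
```

Call:
{"name": "move_tool", "arguments": {"offsets": [[0, 0, 0, 0, 0.015], [0, 0, 0, 0, 0.025], [0, 0, 0, 0, 0.035], [0, 0, 0, 0, 0.035], [0, 0, 0, 0, 0.035], [0, 0, -6, 0, 0.035], [0, 0, -12, 0, 0.035], [0, 0, -12, 0, 0.035]]}}

```text
time: 15.45
ee_pos: [0.5263, -0.2307, 0.1758]
eef_rot: [179.7, 0.2, 97.0]
ft_force: [0.1, -0.9, -0.2]
opening: 0.0348
grasp_force: 0.0
```

```bash
cat > m6.py <<'E'
from h import *
f=grab('wrist');W=cloud(f)
m=(np.hypot(W[...,0]-.5245,W[...,1]+.2256)<.03)&(W[...,2]>.088)&(W[...,2]<.11)
p=(W[m][:,:2]*1000).astype(np.float32);print('neck top',len(p),cv2.minEnclosingCircle(p),np.median(W[m][:,2]))
cv2.imwrite('pics/w4.png',cv2.resize(f['img'][140:270,190:380],None,fx=3.5,fy=3.5,interpolation=cv2.INTER_CUBIC)[...,::-1])
E
python3 m6.py
```

```text
neck top 1452 ((525.3002319335938, -226.01605224609375), 28.873960494995117) 0.09398225529561541
```

View pics/w4.png

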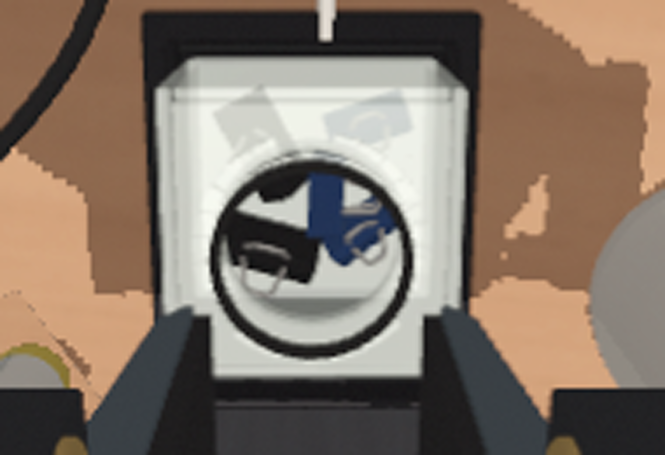

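The crop shows the second blue clip now inside the jar at (325,210). Next, the large clip.

Converted, 0.4621 m is 92.42, -0.0873 m is -17.46, 17 degrees is 8.5.

Call:
{"name": "move_tool", "arguments": {"offsets": [[1, -8, 0, 0, 0.035], [2.14, -17.46, 0, 0, 0.035], [11, -16.4, 0, 2, 0.035], [20, -15.4, 0, 4, 0.035], [29, -14.4, 0, 6, 0.035], [38, -13.4, 0, 8.5, 0.035], [47, -12.4, 0, 8.5, 0.035], [56, -11.4, 0, 8.5, 0.035], [65, -10.4, 0, 8.5, 0.035], [74, -9.2, 0, 8.5, 0.035], [83, -8.2, 0, 8.5, 0.035], [90, -7.4, 0, 8.5, 0.035], [92.42, -6.98, 0, 8.5, 0.035], [92.42, -6.98, 0, 8.5, 0.035], [92.42, -6.98, 0, 8.5, 0.035]], "grip_force": 20}}

```text
time: 17.0
ee_pos: [0.4335, 0.2239, 0.1715]
eef_rot: [-179.9, 0.0, 80.0]
ft_force: [0.1, -0.6, -0.3]
opening: 0.0352
grasp_force: 0.0
```

```bash
python3 - <<'E'
from h import *
print(np.mean([arm.read_state()['ee_pos'] for _ in range(5)],0))
grab('wrist');grab('scene')
print(arm.read_state()['ee_pos'])
E
python3 m5.py | grep large
```

```text
[0.4334571  0.22392734 0.17147481]
[0.43373214 0.22353447 0.17181315]
wrist large all 423 mean [0.4332 0.2205 0.0106] z 0.0001 0.0111 0.0287 rect [432.6 217.5] [35.9 16.8] 80.3
wrist large body 300 mean [0.4335 0.2202 0.0122] z 0.0071 0.0127 0.0169 rect [433.5 219.3] [31.9 12.9] 79.6
wrist large hi 13 mean [0.4356 0.2188 0.0239] z 0.0184 0.0228 0.0287 rect [434.4 219.6] [11.1 13.3] 87.0
scene large all 112 mean [0.4315 0.219  0.01  ] z -0.0008 0.0095 0.0295 rect [434.5 216.3] [35.8 19.2] 84.9
scene large body 67 mean [0.4329 0.219  0.0117] z 0.007 0.0114 0.017 rect [433.5 218.7] [30.8 13. ] 81.0
scene large hi 7 mean [0.4309 0.2191 0.0243] z 0.0182 0.0244 0.0295 rect [431.1 217. ] [ 7.2 14. ] 12.1
```

Converted, 0.1573 m is 31.46, 0.155 m is 31.

Call:
{"name": "move_tool", "arguments": {"offsets": [[0, 0, 8, 0, 0.035], [0, 0, 16, 0, 0.035], [0, 0, 24, 0, 0.035], [0, 0, 29, 0, 0.035], [0, 0, 31, 0, 0.035], [0, 0, 31.46, 0, 0.035], [0, 0, 31.46, 0, 0.035], [0, 0, 31.46, 0, 0.006], [0, 0, 31.46, 0, 0.006], [0, 0, 31.46, 0, 0.006], [0, 0, 31.46, 0, 0.006], [0, 0, 31.46, 0, 0.006], [0, 0, 31.46, 0, 0.006]], "grip_force": 20}}

```text
time: 18.4
ee_pos: [0.4343, 0.2249, 0.0154]
eef_rot: [180.0, -0.0, 80.0]
ft_force: [-1.0, -0.8, 9.6]
opening: 0.013
grasp_force: 19.6
```

Converted, -0.4367 m is -87.34, -0.422 m is -84.4, -17 degrees is -8.5.

Call:
{"name": "move_tool", "arguments": {"offsets": [[0, 0, -6, 0, 0.006], [0, 0, -14, 0, 0.006], [0, 0, -23, 0, 0.006], [0, 0, -32, 0, 0.006], [-8.74, 1.58, -32, 0, 0.006], [-17.46, 3.16, -32, -2, 0.006], [-26.2, 4.74, -32, -4, 0.006], [-34.94, 6.32, -32, -6, 0.006], [-43.66, 7.9, -32, -8.5, 0.006], [-52.4, 9.48, -32, -8.5, 0.006], [-61.14, 11.06, -32, -8.5, 0.006], [-69.88, 12.64, -32, -8.5, 0.006], [-78.6, 14.22, -32, -8.5, 0.006], [-87.34, 15.8, -32, -8.5, 0.006], [-87.34, 15.8, -32, -8.5, 0.006], [-86, 24, -32, -8.5, 0.006], [-84.4, 33.26, -32, -8.5, 0.006], [-84.4, 33.26, -32, -8.5, 0.006], [-84.4, 33.26, -32, -8.5, 0.006]], "grip_force": 20}}

```text
time: 20.3
ee_pos: [0.5242, -0.219, 0.1744]
eef_rot: [-180.0, -0.0, 97.0]
ft_force: [0.1, 0.0, -1.0]
opening: 0.0124
grasp_force: 17.3
```

```bash
python3 - <<'E'
from h import *
print(np.mean([arm.read_state()['ee_pos'] for _ in range(5)],0))
f=grab('wrist');cv2.imwrite('pics/w5.png',cv2.resize(f['img'][140:300,170:390],None,fx=3,fy=3,interpolation=cv2.INTER_CUBIC)[...,::-1])
W=cloud(f);im=f['img'].astype(int);s=arm.read_state()['ee_pos'];print(s)
m=(np.hypot(W[...,0]-s[0],W[...,1]-s[1])<.03)&(W[...,2]>.15)&(W[...,2]<.175); p=W[m]; print(len(p),p.min(0),p.max(0))
E
```

```text
[ 0.52420388 -0.21903551  0.17439794]
[ 0.52336715 -0.2190572   0.17437346]
969 [ 0.50719031 -0.23347692  0.16064794] [ 0.53762455 -0.1998478   0.17499659]
```

View pics/w5.png

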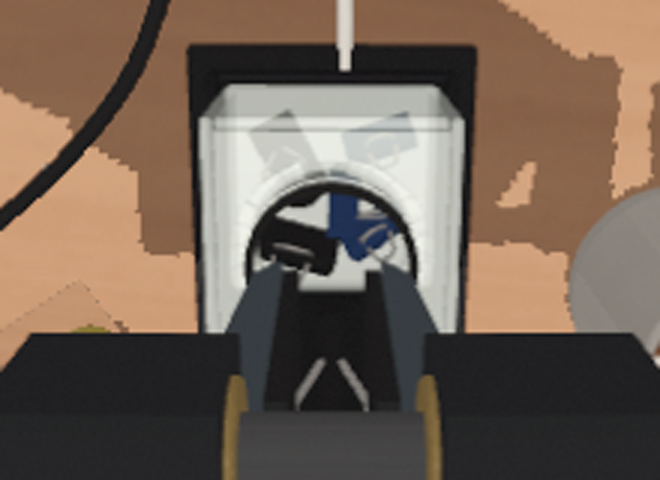

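The crop shows the large clip held between the fingers, its front edge at (330,290), that is pixel (280,237). Checking that edge against the mouth.

```bash
python3 - <<'E'
from h import *
W=cloud(dict(np.load('last_wrist.npz')))
t=np.array([-.122,.9925]); j=np.array([.5247,-.2257])
for v in range(232,262,3):
    q=W[v,280]; print(v,q.round(4),'along',((q[:2]-j)@t*1000).round(1),'across',((q[:2]-j)@[.9925,.122]*1000).round(1))
E
```

```text
232 [ 0.5289 -0.2587  0.0132] along -33.3 across 0.1
235 [ 0.529  -0.2598  0.0199] along -34.3 across 0.1
238 [ 0.523  -0.2093  0.1628] along 16.5 across 0.3
241 [ 0.523  -0.2094  0.1675] along 16.4 across 0.3
244 [ 0.5231 -0.2094  0.1721] along 16.4 across 0.3
247 [ 0.5232 -0.2109  0.173 ] along 14.9 across 0.4
250 [ 0.5234 -0.2125  0.1736] along 13.3 across 0.4
253 [ 0.5237 -0.2146  0.173 ] along 11.2 across 0.3
256 [ 0.5239 -0.2163  0.1732] along 9.4 across 0.3
259 [ 0.5241 -0.2179  0.1739] along 7.8 across 0.3
```

The rows are not in the units I measure in: shifts go in units of 5 mm and turns go in units of 2 degrees. I convert before sending: 0.0623 m is 12.46, 0.058 m is 11.6.

Call:
{"name": "move_tool", "arguments": {"offsets": [[0, 0, 4, 0, 0.006], [0, 0, 9, 0, 0.006], [0, 0, 11.6, 0, 0.006], [0, 0, 12.46, 0, 0.006], [0, 0, 12.46, 0, 0.006]], "grip_force": 20}}

```text
time: 20.85
ee_pos: [0.5236, -0.2197, 0.1125]
eef_rot: [-180.0, -0.0, 96.9]
ft_force: [0.9, 0.1, 0.2]
opening: 0.0124
grasp_force: 17.3
```

Call:
{"name": "move_tool", "arguments": {"offsets": [[0, 0, 0, 0, 0.018], [0, 0, 0, 0, 0.026], [0, 0, 0, 0, 0.036], [0, 0, 0, 0, 0.036], [0, 0, 0, 0, 0.036], [0, 0, -6, 0, 0.036], [0, 0, -14, 0, 0.036], [0, 0, -24, 0, 0.036], [0, 0, -24, 0, 0.036], [0, 0, -24, 0, 0.036]]}}

```text
time: 21.85
ee_pos: [0.5245, -0.22, 0.2337]
eef_rot: [179.9, 0.1, 97.0]
ft_force: [-0.5, 1.0, 0.2]
opening: 0.0361
grasp_force: 0.0
```

```bash
python3 - <<'E'
from h import *
f=grab('wrist');W=cloud(f);g=grab('scene');V=cloud(g)
m=(np.hypot(W[...,0]-.5245,W[...,1]+.2256)<.04);print('max z at jar',np.nanmax(W[...,2][m]))
m=(np.hypot(V[...,0]-.433,V[...,1]-.219)<.01);print('old large spot z',np.nanmedian(V[...,2][m]))
for n,x,y,r,lo,hi in(('cap',.437,-.022,.05,.015,.03),('box',.436,.15,.06,.022,.034),('glue',.439,-.307,.03,.085,.1)):
    m=(np.hypot(V[...,0]-x,V[...,1]-y)<r)&(V[...,2]>lo)&(V[...,2]<hi);print(n,V[m].mean(0).round(4))
a=cv2.resize(f['img'][120:280,170:390],(550,400),interpolation=cv2.INTER_CUBIC)
cv2.imwrite('pics/end.png',a[...,::-1]); print(arm.read_state()['time'])
E
```

```text
max z at jar 0.35536268989061637
old large spot z 0.0010953503782442642
cap [ 0.4363 -0.0223  0.0213]
box [0.4382 0.1494 0.028 ]
glue [ 0.4397 -0.3055  0.0934]
21.95
```

View pics/end.png

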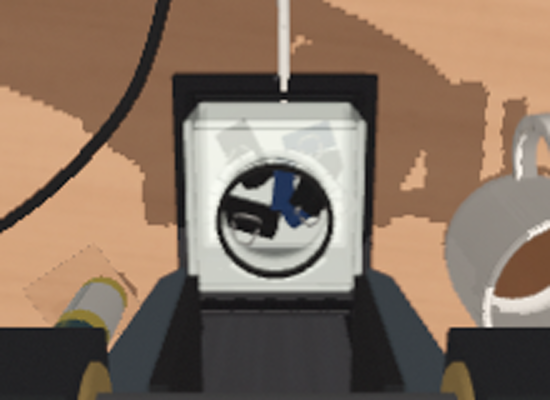

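The last crop shows a second black clip inside the jar at (312,195), and nothing on the rim or in the fingers. The cap, staple box and glue stick haven't moved.

```bash
python3 -c "
from bench import arm
print(arm.finish_job())"
```

```text
the job is handed in; nothing more can be done
None
```

The job is handed in at about 22 s: the cap was broken loose, lifted off and set upright on the desk, and both binder clips are in the jar; the staple box and glue stick measured unmoved, and I saw no contact with the mug or pen pot, though I did not re-measure them.

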